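Slide a gear cover into the free inclined nest and clamp it

TASK

The gear cover waiting on the shelf of the two-station stamping fixture has to go into the nest that is still empty. Slide it along the shelf and over the edge without picking it up, so that it runs down the sloping bed and lies fully home in the corner against both fences; only then swing that nest's clamp closed over it as far as it goes. Leave the cover in the other nest clamped as it is.

Things in the scene. Friction and masses are not known exactly. Their poses are not given: they have to be found in the camera images.
- fixture: Fixture on the bench, aluminium, 350 mm wide (y). Origin on the bench in its middle; x away from the robot, y left along its shelf. The level shelf, slick white plastic, is its back part: top 93.5 mm above the bench, from its front edge at x 23 mm to the back at x 148 mm, cheeks 8 mm higher at both ends (y -167, 167 mm). In front of it two sloping nests lie side by side.
- cover_next: The cover to load: black gear cover, 0.07 to 0.13 kg, flat on the shelf about midway between the nests, long x axis along the shelf, connector to the right. Flange 112 x 72 mm (x, y), 14 mm thick; in its middle a hood 80 x 50 mm up to 25 mm; connector 26 x 36 mm, up to 43 mm, at x 17 to 43 mm. Origin: middle of the underside.
- cover_done: An identical cover already home in the corner of one nest, under that nest's closed clamp. Origin and axes as for the other.
- corner_a: Locating corner of a nest (a and b are alike and trade places, left or right; either may be the empty one). Origin: inner corner of its two steel fences on the white bed, lowest point of the nest. z: square off the bed; x: up the bed along the side fence; y: to the left along the front fence. Bed slopes 30 deg down to the robot; fences are turned 30 deg clockwise on it, 12 mm high, 8 thick.
- corner_b: Locating corner of the other nest, same axes. Side fence: y -8 to 0, x 5 to 75 mm; front fence: x -8 to 0, y 5 to 125 mm. Fully home, a cover lies flat, its long side on the front fence, its end on the side fence, its origin at x 36, y 56, z 0 mm. A cover slid over the shelf's edge slides down by itself, turns against the front fence and runs into the corner; if it hangs, nudge it.
- edge_a (a point): Point on the front edge of the shelf, at shelf height, in line with nest a: a cover whose middle crosses the edge about here (within 12 mm sideways) slides down into that nest. The bed begins flush below the edge and falls 63 mm to the corner, 108 mm nearer the robot and 30 mm to the right of this point.
- edge_b (a point): The same point for nest b.
- clamp_a (a joint): Swing clamp of nest a, rad: a dark steel lever, about 7 mm thick and 16 to 23 mm above the bed, on a pivot square to the bed at x -12, y 104 mm of corner_a. 0: open, its 28 mm toe turned away to the left; 1.22: closed on its stop, the toe over the flange at the cover's left end. Closes clockwise seen from above, stays where it is left, needs 1 to 2 N at the knob.
- clamp_b (a joint): Swing clamp of nest b, the same at x -12, y 104 mm of corner_b. Clamp of the occupied nest starts closed, that of the empty nest open (0 to 0.2).
- knob_a (a point): Grip of clamp a, a black post 16 mm thick, square to the bed; this point lies on its axis 40 mm above the bed, 11 mm below its top; the post goes 20 mm further down to the lever. It is 45 mm from the pivot. Open, it stands down the slope and right of the pivot, in front of the front fence; push it from its right in an arc about the pivot to the left, to the stop.
- knob_b (a point): Grip of clamp b, the same.

How it is judged (in metres and radians):
On the way, in this order (a step that is already met when the one before it is completed fails the run):
1. the waiting cover lies fully home in the corner of the empty nest, its clamp still open (((x of cover_next in the frame of corner_a between 0.033 and 0.0395 m and y of cover_next in the frame of corner_a between 0.053 and 0.0595 m and z of cover_next in the frame of corner_a between -0.003 and 0.003 m and angle between the x axis of cover_next and the y axis of corner_a, either way round below 0.05 rad and angle between the z axis of cover_next and the z axis of corner_a, either way round below 0.05 rad and value of joint clamp_a below 0.6 rad) or (x of cover_next in the frame of corner_b between 0.033 and 0.0395 m and y of cover_next in the frame of corner_b between 0.053 and 0.0595 m and z of cover_next in the frame of corner_b between -0.003 and 0.003 m and angle between the x axis of cover_next and the y axis of corner_b, either way round below 0.05 rad and angle between the z axis of cover_next and the z axis of corner_b, either way round below 0.05 rad and value of joint clamp_b below 0.6 rad))), for 0.2 s.
2. that nest's clamp is swung closed over it (((x of cover_next in the frame of corner_a between 0.033 and 0.0395 m and y of cover_next in the frame of corner_a between 0.053 and 0.0595 m and z of cover_next in the frame of corner_a between -0.003 and 0.003 m and angle between the x axis of cover_next and the y axis of corner_a, either way round below 0.05 rad and angle between the z axis of cover_next and the z axis of corner_a, either way round below 0.05 rad and value of joint clamp_a above 1.1 rad) or (x of cover_next in the frame of corner_b between 0.033 and 0.0395 m and y of cover_next in the frame of corner_b between 0.053 and 0.0595 m and z of cover_next in the frame of corner_b between -0.003 and 0.003 m and angle between the x axis of cover_next and the y axis of corner_b, either way round below 0.05 rad and angle between the z axis of cover_next and the z axis of corner_b, either way round below 0.05 rad and value of joint clamp_b above 1.1 rad))), for 0.2 s.
At the end, for the whole second after the job is handed in: The waiting cover lies still in the corner of the nest that was empty, flat on the bed, within 3 mm of touching both fences and within 0.05 rad of square to them; both clamps are closed (over 1.1 of 1.22 rad); the other cover has moved less than 5 mm (((x of cover_next in the frame of corner_a between 0.033 and 0.0395 m and y of cover_next in the frame of corner_a between 0.053 and 0.0595 m and z of cover_next in the frame of corner_a between -0.003 and 0.003 m and angle between the x axis of cover_next and the y axis of corner_a, either way round below 0.05 rad and angle between the z axis of cover_next and the z axis of corner_a, either way round below 0.05 rad and value of joint clamp_a above 1.1 rad) or (x of cover_next in the frame of corner_b between 0.033 and 0.0395 m and y of cover_next in the frame of corner_b between 0.053 and 0.0595 m and z of cover_next in the frame of corner_b between -0.003 and 0.003 m and angle between the x axis of cover_next and the y axis of corner_b, either way round below 0.05 rad and angle between the z axis of cover_next and the z axis of corner_b, either way round below 0.05 rad and value of joint clamp_b above 1.1 rad)) and linear speed of cover_next below 0.01 m/s and value of joint each of clamp_a, clamp_b above 1.1 rad and distance of cover_done from where it was at the start of the episode below 0.005 m).
It fails at once if the waiting cover is picked up (more than 25 mm above the shelf) (z of cover_next in the frame of fixture above 0.1185 m).
It fails at once if the clamp of the loaded nest is opened (value of joint clamp_a below 0.9 rad).
It fails at once if the cover in the other nest is shifted by more than 8 mm (distance of cover_done from where it was at the start of the episode above 0.008 m).
It also fails if it takes over 51 s, if anything falls off the work surface, if the arm or the gripper's body presses on something with over 40 N, if the wrist force passes 120 N, or if a joint passes its speed limit or range.

ROBOT

A 6-joint arm with a two-finger parallel gripper is mounted at the origin on a cart in front of the work surface, level with it; the furniture and walls round the work are solid. World frame = base frame: x ahead of the robot, y to its left, z up, the work surface at z = 0. Lengths are in mm, angles in degrees, forces in N, time in s.
With the tool pointing down it reaches from about 350 to 850 mm from the base axis. Payload 8.1 kg.
Tool frame: the origin (TCP) lies midway between the tips of the shut fingers; the grasp point (between the pads) lies 19 mm behind it; z points along the fingers, y is the line along which they close (so a half turn about z gives the same grasp; the last joint's range is limited). The gripper opens to 85 mm and grips with 20 to 120 N. Pads are 22 mm wide; open, the fingers measure 114 mm over their backs; the gripper's body (76 mm by 85 mm) begins 54 mm behind the grasp point. The pads swing forward as they close: fully open they stand 13 mm farther back than shut.
Start: joints at [-78.117, 7.471, 85.268, -0, 87.261, -4.893], TCP at [173.201, -574.462, 231.292] pointing down, gripper open.
Joint ranges: [-169.43, 169.43], [-51.17, 129.36], [1.28, 143.12], [-76.62, 256.62], [0, 156.53], [-152.29, 152.29]. Speed limits (degrees/s): [136.94, 136.94, 159.86, 180, 180, 180].

INTERFACE

Orientations are given as [roll, pitch, yaw] about the fixed x, y, z axes, in that order (R = Rz(yaw) Ry(pitch) Rx(roll)).
In Python, from bench import r gives the robot as it stands.
- The arm moves only by the tool apply_moves, never from a script. Its argument "steps" is a list of rows, each a list of 7 numbers: the opening, from -1 (shut) to 1 (fully open), then the shift along the tool's x, y, z in mm, then the turn, a rotation vector about the tool's x, y, z in units of 5 degrees (1.0 is 5 degrees). A call has exactly 8 rows; each row shifts and turns the commanded pose from where the row before left it, along the tool's axes as they then stand; what a row does not reach is not made up. A row lasts 1/10 s, in which the tool goes at most 50 mm and 8.59 degrees, less where a joint would pass 70% of its speed; a pose out of reach is approached as far as the arm can. A call is refused whole if a number of a shift passes 50 or a number of a turn 1, either way. A call with a gripper value outside its range is refused whole. The fingers move at their own pace and stop on an object; "squeeze" is the grip in N (left out, the last holds). Time passes only in rows, so rows that do not move let the fingers close, or fill a call up. It gives the time, the measured TCP pose, the force, the opening and the grip force at its end, in the units of the state.
- r.sense(): the state, without advancing time (a new reading comes with each control period).
- r.snapshot(name): name is "scene" or "top" or "wrist"; returns a dict with "color" (480x640x3 uint8, blue, green, red), "depth" (480x640 float32, mm along the optical axis (not along the pixel's ray), 0 where there is no reading), "mtx" (3x3 intrinsics, pixels), "T" (4x4, takes a point from camera to world coordinates); the wrist camera has in their place "hand_eye" (4x4, takes a point from camera to tool coordinates, whose origin is the TCP and whose axes are the flange's). Camera axes: x right, y down, z forward; pixel columns grow to the right and rows downward; lengths in mm; the calibration is good to about 2 mm. A picture is of the moment at which its call begins: read the wrist's pose just before it.
- r.hand_in(): hands the job in; it is judged then, once.
The state is a dict: "time": time; "joint_pos": joint angles; "qd": joint speeds; "joint_efforts": joint torques, N m; "tool_pos": TCP position; "tcp_rot": TCP orientation; "ft_force": force on the tool from outside, world axes, zero at the start; "wrist_torque": the same for the moment, N m; "finger_gap": finger opening in mm; "grip_force": force on a finger pad.
Only numpy, scipy, OpenCV 4.12 (cv2) and the standard library are available. Lean on these libraries where they do the work, as an engineer would, in place of code of your own. Each camera call takes 0.05 s, during which the arm holds its last target. There are 200 camera calls.

## Working session

There is one attempt and no reset: what is moved stays moved. The work goes in short steps, Python scripts to look and compute and a tool call to move; the robot and the scene stay as the last step left them, time stands still between calls to the robot, and variables do not carry over. Pictures are saved under pics/ and viewed, at most 10 in all, crops included, and the job is handed in when it is done.

Besides the shell and the picture viewer there is one more tool, called after "Call:" as name(argument=value, ...), one argument or row to a line, values as JSON. apply_moves: Moves the arm, as the interface text tells. Its arguments: {"type":"object","properties":{"steps":{"type":"array"},"squeeze":{"type":"number"}},"required":["steps"]}

```bash
mkdir -p pics; python3 - <<'E'
from bench import r
import cv2,numpy as np
s=r.sense();print(s)
for n in("top","scene"):
    d=r.snapshot(n);cv2.imwrite(f"pics/{n}0.png",d["color"]);np.savez(f"pics/{n}0.npz",**{k:v for k,v in d.items() if hasattr(v,'shape')})
    print(n,d["mtx"],d["T"])
E
```

```text
{'time': 0.0, 'joint_pos': array([-7.81179014e+01,  7.51611743e+00,  8.53297065e+01,  2.82410071e-03,
        8.72612385e+01, -4.89389777e+00]), 'qd': array([-0.03117604,  0.02808833,  0.02872577,  0.0012821 , -0.02396368,
       -0.04730009]), 'joint_efforts': array([ 3.45210265e-04, -5.69400716e+01, -5.00546765e+01, -9.95123310e-05,
        1.46781147e-02, -3.45287063e-06]), 'tool_pos': array([ 173.09495972, -573.91473855,  230.22981403]), 'tcp_rot': array([-1.79893568e+02, -1.19439160e-02,  1.67758477e+01]), 'ft_force': array([-0.52087551,  0.36552365,  0.57386366]), 'wrist_torque': array([-0.00056207,  0.00791947, -0.04126558]), 'grip_force': 0.0, 'finger_gap': 85.42929837194022}
top [[581.05246228   0.         310.05256657]
 [  0.         581.05246228 240.81198652]
 [  0.           0.           1.        ]] [[-6.75218964e-03 -9.96542196e-01  8.28134039e-02  4.76758650e+02]
 [-9.99260489e-01  9.85908841e-03  3.71654968e-02  4.51074435e+01]
 [-3.78534504e-02 -8.25012140e-02 -9.95871812e-01  9.30257421e+02]
 [ 0.00000000e+00  0.00000000e+00  0.00000000e+00  1.00000000e+00]]
scene [[454.60011854   0.         318.44435694]
 [  0.         454.60011854 244.26611251]
 [  0.           0.           1.        ]] [[-6.76874786e-01 -3.35339984e-01  6.55276750e-01 -2.65112855e+01]
 [-7.35836662e-01  2.84523253e-01 -6.14484276e-01  5.82115616e+02]
 [ 1.96196744e-02 -8.98105569e-01 -4.39342070e-01  4.50305493e+02]
 [ 0.00000000e+00  0.00000000e+00  0.00000000e+00  1.00000000e+00]]
```

View pics/top0.png

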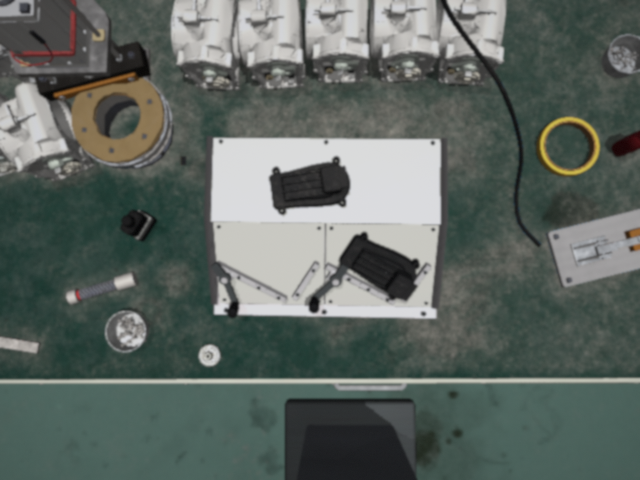

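View pics/scene0.png

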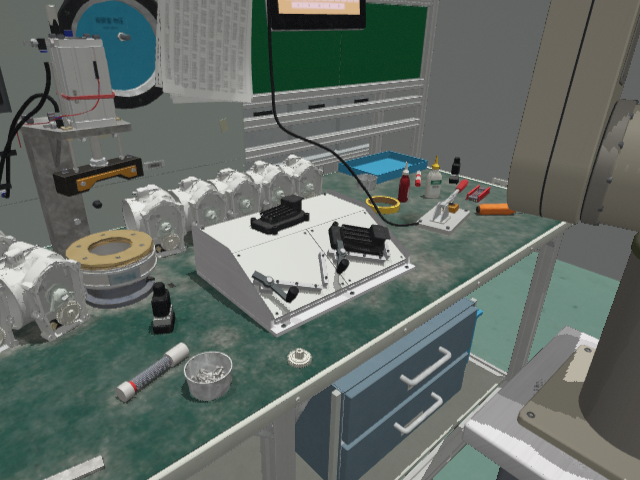

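Top view: the fixture spans about (211,138)–(441,318). The waiting cover is at (310,187). The left nest is empty, with its clamp pivot near (218,267) and open knob near (233,308). The right nest is loaded, with its closed knob near (313,303). The scene view agrees.

```bash
cat > h.py <<'E'
import numpy as np, cv2
from scipy.spatial.transform import Rotation as Ro
def load(n):
    d=np.load(f"pics/{n}.npz");return d["color"],d["depth"],d["mtx"],d["T"]
def cloud(dep,K,T):
    v,u=np.mgrid[:480,:640];P=np.stack([(u-K[0,2])/K[0,0]*dep,(v-K[1,2])/K[1,1]*dep,dep],-1)
    P=P@T[:3,:3].T+T[:3,3];P[dep==0]=np.nan;return P
def project(P,K,T):
    c=(np.atleast_2d(P)-T[:3,3])@T[:3,:3];return c[:,:2]/c[:,2:]*K[0,0]+K[:2,2]
def plan(s,pos,rpy):
    """tool-frame shift and rotvec (units of 5deg) from the state to a target"""
    R=Ro.from_euler('xyz',s["tcp_rot"],degrees=True);G=Ro.from_euler('xyz',rpy,degrees=True)
    return R.inv().apply(np.array(pos)-s["tool_pos"]),np.degrees((R.inv()*G).as_rotvec())/5
E
python3 - <<'E'
from h import *
c,d,K,T=load("top0");P=cloud(d,K,T);g=c.max(2)
Z=P[...,2]
sh=(abs(Z-93.5)<6)&(g>200);sh[:, :190]=0;sh[:,460:]=0;sh[:125]=0;sh[235:]=0
n,l,st,_=cv2.connectedComponentsWithStats(sh.astype('u1'));m=l==1+st[1:,4].argmax()
q=P[m];print("shelf z med",np.median(q[:,2]));box=cv2.minAreaRect(q[:,:2].astype('f4'));print(box,cv2.boxPoints(box))
reg=np.zeros_like(m);reg[150:219,240:380]=1
cv=reg&(g<110);p=P[cv];print("cover z pct",np.nanpercentile(p[:,2],[5,25,50,75,95,99]))
p=p[np.isfinite(p).all(1)&(p[:,2]>97)];b=cv2.minAreaRect(p[:,:2].astype('f4'));print("cover",b,p.mean(0))
t=p[p[:,2]>128];print("connector",cv2.minAreaRect(t[:,:2].astype('f4')),t.mean(0),len(t))
for nm,(u0,u1,v0,v1) in dict(kL=(222,246,290,322),kR=(300,328,288,318)).items():
    q=P[v0:v1,u0:u1][g[v0:v1,u0:u1]<70];q=q[np.isfinite(q).all(1)]
    print(nm,len(q),q.mean(0),np.percentile(q[:,2],[50,90,99]),q[q[:,2]>np.percentile(q[:,2],85)].mean(0))
cv2.imwrite("pics/crop.png",cv2.resize(c[125:330,195:455],None,fx=3,fy=2.9,interpolation=cv2.INTER_CUBIC))
E
```

```text
shelf z med 93.60624599152356
((630.1920166015625, 54.036590576171875), (331.4164123535156, 133.6995391845703), 89.11007690429688) [[ 560.7767  -110.61335]
 [ 694.46    -112.6899 ]
 [ 699.60736  218.68652]
 [ 565.924    220.76309]]
cover z pct [105.11957484 107.86793011 116.32332001 122.85324133 137.39407151
 138.70427551]
cover ((624.417724609375, 75.27911376953125), (70.36007690429688, 111.8725814819336), 8.073596000671387) [622.05722251  75.40313135 117.48493429]
connector ((630.6018676757812, 40.473960876464844), (36.19017791748047, 34.969783782958984), 8.925394058227539) [629.50727815  41.22187773 136.24750287] 616
kL 205 [443.05335701 194.6705144   47.25075047] [66.07125503 75.11364739 78.26747205] [445.69878624 192.64837588  75.84577096]
kR 131 [457.04596669  71.70720493  73.20588951] [76.48656758 80.30586769 82.03072421] [453.24788343  71.98518743  81.02585365]
```

View pics/crop.png

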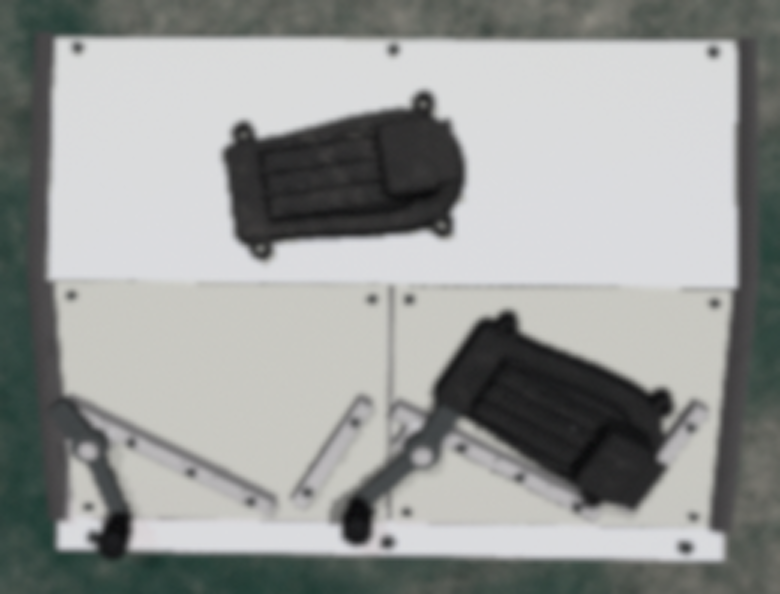

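The crop confirms it: the left nest is empty and its clamp is open. It also gives usable pixels for the shelf corners, fence ends and pivots, so I'll fit the fixture pose and nest corners to those.

```bash
cat >> h.py <<'E'
C,S=np.cos(np.pi/6),.5
U=np.array([C,0,S]);V=np.array([0,1.,0]);N=np.array([-S,0,C])
B=np.stack([C*U-S*V,S*U+C*V,N],1)   # corner axes in fixture
def fix2w(p,f): return Ro.from_euler('z',f[2]).apply(p)+[f[0],f[1],0]
def c2w(p,f,yc): return fix2w(np.array([-85,yc,30.5])+np.atleast_2d(p)@B.T,f)
E
python3 - <<'E'
from h import *
from scipy.optimize import least_squares
c,d,K,T=load("top0")
px=lambda a:np.array(a)/[3,2.9]+[195,125]
shpix=px([(52,37),(739,41),(738,288),(47,279)])
sh=np.array([(148,167,93.5),(148,-167,93.5),(23,-167,93.5),(23,167,93.5)])
Lp=px([(363,400),(300,501),(272,503),(88,450)]);Lm=np.array([(75,-4,12),(5,-4,12),(-4,5,12),(-12,104,26)])
Rp=px([(697,407),(422,453),(400,407)]);Rm=np.array([(75,-4,12),(-12,104,26),(-4,125,12)])
def res(q,full=0):
    f=q[:3];e=[project(fix2w(sh,f),K,T)-shpix,project(c2w(Lm,f,q[3]),K,T)-Lp,project(c2w(Rm,f,q[4]),K,T)-Rp]
    return np.concatenate(e) if full else np.concatenate(e).ravel()
o=least_squares(res,[549,54,-.015,20,-130],loss='soft_l1');q=o.x;print(q.round(3));print(res(q,1).round(1))
f=q[:3];np.save("fit.npy",q)
print("edge",fix2w(np.array([23,q[3]+30,93.5]),f),"corner",c2w([0,0,0],f,q[3]))
piv=c2w([-12,104,40],f,q[3])[0]
k=np.array([449,192.6,75.8]);print("pivot@40",piv)
for nm,k,yc in(("L",(445.7,192.65,75.8),q[3]),("R",(453.2,72,81),q[4])):
    w=Ro.from_euler('z',-f[2]).apply(np.array(k)-[f[0],f[1],0])-[-85,yc,30.5];w=w@B
    print(nm,"knob in corner",w,"rel piv",w[:2]-[-12,104],np.hypot(*(w[:2]-[-12,104])),np.degrees(np.arctan2(w[1]-104,w[0]+12)))
E
```

```text
[ 5.50247e+02  5.51940e+01 -2.30000e-02  5.21650e+01 -1.12836e+02]
[[ 0.7 -1. ]
 [-0.4 -1. ]
 [ 0.1 -0.8]
 [-0.2 -0.4]
 [ 0.9  0.8]
 [-1.1  0.9]
 [ 0.3  2. ]
 [-0.3 -0.6]
 [ 2.1  0. ]
 [-0.   0.1]
 [-2.1  0.9]]
edge [575.12682542 136.8087429   93.5       ] corner [[466.46664106 109.29575807  30.5       ]]
pivot@40 [484.70092074 204.96904656  85.94486373]
L knob in corner [-38.81822478  73.26167725  50.56822224] rel piv [-26.81822478 -30.73832275] 40.79291195541225 -131.10367988509995
R knob in corner [-51.14336967 117.59330582  49.93779864] rel piv [-39.14336967  13.59330582] 41.43647369800507 160.8494355267715
```

```bash
cat >> h.py <<'E'
def rows(way,yaw1,n,op,s=None):
    """n rows through waypoints at even path speed, turning about z to yaw1; prints rows (tool axes)"""
    from bench import r
    s=s or r.sense();W=np.vstack([s["tool_pos"],way]);L=np.r_[0,np.cumsum(np.linalg.norm(np.diff(W,axis=0),axis=1))]
    t=np.linspace(0,L[-1],n+1);P=np.stack([np.interp(t,L,W[:,i]) for i in range(3)],1)
    y0=s["tcp_rot"][2];dy=(yaw1-y0+180)%360-180;Y=y0+dy*np.arange(n+1)/n
    print(s["time"],s["tool_pos"].round(1),s["tcp_rot"].round(1),"force",s["ft_force"].round(1),"gap",round(s["finger_gap"],1))
    for i in range(n):
        sh=Ro.from_euler('xyz',[180,0,Y[i]],degrees=True).inv().apply(P[i+1]-P[i])
        print([op]+[round(float(a),1) for a in sh]+[0,0,round(-dy/n/5,3)])
E
python3 - <<'E'
from h import *
rows([(400,-330,231),(470,-60,231),(600,30,200)],98,24,1)
E
```

```text
0.1 [ 173.1 -574.   230.3] [-179.9   -0.    16.8] force [-0.5  0.2  1. ] gap 85.6
[1, 27.8, -16.3, -0.1, 0, 0, np.float64(-0.677)]
[1, 28.7, -14.6, -0.1, 0, 0, np.float64(-0.677)]
[1, 29.5, -12.9, -0.1, 0, 0, np.float64(-0.677)]
[1, 30.2, -11.1, -0.1, 0, 0, np.float64(-0.677)]
[1, 30.8, -9.3, -0.1, 0, 0, np.float64(-0.677)]
[1, 31.3, -7.5, -0.1, 0, 0, np.float64(-0.677)]
[1, 31.7, -5.6, -0.1, 0, 0, np.float64(-0.677)]
[1, 32.0, -3.7, -0.1, 0, 0, np.float64(-0.677)]
[1, 32.2, -1.8, -0.1, 0, 0, np.float64(-0.677)]
[1, 32.2, 0.1, -0.1, 0, 0, np.float64(-0.677)]
[1, 30.2, -8.2, -0.0, 0, 0, np.float64(-0.677)]
[1, 30.0, -11.8, -0.0, 0, 0, np.float64(-0.677)]
[1, 30.6, -10.0, -0.0, 0, 0, np.float64(-0.677)]
[1, 31.2, -8.2, -0.0, 0, 0, np.float64(-0.677)]
[1, 31.6, -6.3, -0.0, 0, 0, np.float64(-0.677)]
[1, 31.9, -4.4, -0.0, 0, 0, np.float64(-0.677)]
[1, 32.1, -2.6, -0.0, 0, 0, np.float64(-0.677)]
[1, 32.2, -0.6, -0.0, 0, 0, np.float64(-0.677)]
[1, 32.2, 1.3, 0.0, 0, 0, np.float64(-0.677)]
[1, 21.8, 22.9, 6.2, 0, 0, np.float64(-0.677)]
[1, 20.4, 24.1, 6.2, 0, 0, np.float64(-0.677)]
[1, 19.0, 25.3, 6.2, 0, 0, np.float64(-0.677)]
[1, 17.4, 26.4, 6.2, 0, 0, np.float64(-0.677)]
[1, 15.8, 27.4, 6.2, 0, 0, np.float64(-0.677)]
```

Call:
apply_moves(
  steps=[
    [1, 28, -16, 0, 0, 0, -0.68],
    [1, 29, -15, 0, 0, 0, -0.68],
    [1, 30, -13, 0, 0, 0, -0.68],
    [1, 30, -11, 0, 0, 0, -0.68],
    [1, 31, -9, 0, 0, 0, -0.68],
    [1, 31, -7, 0, 0, 0, -0.68],
    [1, 32, -6, 0, 0, 0, -0.68],
    [1, 32, -4, 0, 0, 0, -0.68],
  ],
)

```text
time: 0.9
tool_pos: [349.7, -383.9, 230.9]
tcp_rot: [-180.0, -0.0, 44.1]
ft_force: [0.4, -0.1, -0.2]
finger_gap: 85.4
grip_force: 0.0
```

Call:
apply_moves(
  steps=[
    [1, 32, -2, 0, 0, 0, -0.68],
    [1, 32, 0, 0, 0, 0, -0.68],
    [1, 30, -8, 0, 0, 0, -0.68],
    [1, 30, -12, 0, 0, 0, -0.68],
    [1, 31, -10, 0, 0, 0, -0.68],
    [1, 31, -8, 0, 0, 0, -0.68],
    [1, 32, -6, 0, 0, 0, -0.68],
    [1, 32, -4, 0, 0, 0, -0.68],
  ],
)

```text
time: 1.7
tool_pos: [446.0, -151.8, 230.9]
tcp_rot: [-180.0, -0.0, 71.3]
ft_force: [0.5, -0.1, -0.3]
finger_gap: 85.2
grip_force: 0.0
```

Call:
apply_moves(
  steps=[
    [1, 32, -3, 0, 0, 0, -0.68],
    [1, 32, -1, 0, 0, 0, -0.68],
    [1, 32, 1, 0, 0, 0, -0.68],
    [1, 22, 23, 6, 0, 0, -0.68],
    [1, 20, 24, 6, 0, 0, -0.68],
    [1, 19, 25, 6, 0, 0, -0.68],
    [1, 17, 26, 6, 0, 0, -0.68],
    [1, 16, 27, 6, 0, 0, -0.68],
  ],
)

```text
time: 2.5
tool_pos: [597.8, 31.3, 200.4]
tcp_rot: [-179.9, -0.0, 98.5]
ft_force: [0.0, 0.0, 0.9]
finger_gap: 85.4
grip_force: 0.0
```

```bash
python3 - <<'E'
from h import *
rows([(629,44,165),(629,44,121)],98,8,1)
E
```

```text
2.5 [597.8  31.3 200.4] [-179.9   -0.    98.5] force [0.  0.  0.9] gap 85.4
[1, 1.9, 7.8, 8.4, 0, 0, np.float64(0.013)]
[1, 1.9, 7.8, 8.4, 0, 0, np.float64(0.013)]
[1, 1.9, 7.8, 8.4, 0, 0, np.float64(0.013)]
[1, 1.9, 7.8, 8.4, 0, 0, np.float64(0.013)]
[1, 0.4, 1.6, 10.9, 0, 0, np.float64(0.013)]
[1, 0.0, -0.0, 11.6, 0, 0, np.float64(0.013)]
[1, 0.0, -0.0, 11.6, 0, 0, np.float64(0.013)]
[1, -0.0, -0.0, 11.6, 0, 0, np.float64(0.013)]
```

Call:
apply_moves(
  steps=[
    [1, 2, 8, 8, 0, 0, 0],
    [1, 2, 8, 8, 0, 0, 0],
    [1, 2, 8, 9, 0, 0, 0],
    [1, 2, 7, 9, 0, 0, 0],
    [1, 0, 1, 11, 0, 0, 0],
    [1, 0, 0, 12, 0, 0, 0],
    [1, 0, 0, 11, 0, 0, 0],
    [1, 0, 0, 11, 0, 0, 0],
  ],
)

```text
time: 3.3
tool_pos: [627.2, 42.8, 121.2]
tcp_rot: [-180.0, -0.0, 98.4]
ft_force: [-0.7, 0.1, 1.0]
finger_gap: 85.2
grip_force: 0.0
```

Call:
apply_moves(
  steps=[
    [-0.3, 0, 0, 0, 0, 0, 0],
    [-0.3, 0, 0, 0, 0, 0, 0],
    [-0.3, 0, 0, 0, 0, 0, 0],
    [-0.3, 0, 0, 0, 0, 0, 0],
    [-0.3, 0, 0, 0, 0, 0, 0],
    [-0.3, 0, 0, 0, 0, 0, 0],
    [-0.3, 0, 0, 0, 0, 0, 0],
    [-0.3, 0, 0, 0, 0, 0, 0],
  ],
  squeeze=20,
)

```text
time: 4.1
tool_pos: [628.4, 43.0, 123.4]
tcp_rot: [179.9, 0.0, 98.4]
ft_force: [0.4, -0.5, 5.4]
finger_gap: 35.5
grip_force: 20.9
```

```bash
python3 - <<'E'
from h import *
from bench import r
s=r.sense();print(s["ft_force"],s["grip_force"],s["finger_gap"],s["tool_pos"],s["tcp_rot"])
d=r.snapshot("top");np.savez("pics/top1.npz",**{k:v for k,v in d.items() if hasattr(v,'shape')})
cv2.imwrite("pics/c1.png",np.hstack([cv2.resize(d["color"][130:320,200:450],(400,304)),cv2.resize(r.snapshot("wrist")["color"],(400,304))]))
E
```

```text
[ 0.37900819 -0.54445551  5.42464347] 20.907046794891357 35.46663614233079 [628.39435547  43.00272389 123.43955111] [1.79892109e+02 2.06585511e-02 9.83791219e+01]
```

View pics/c1.png

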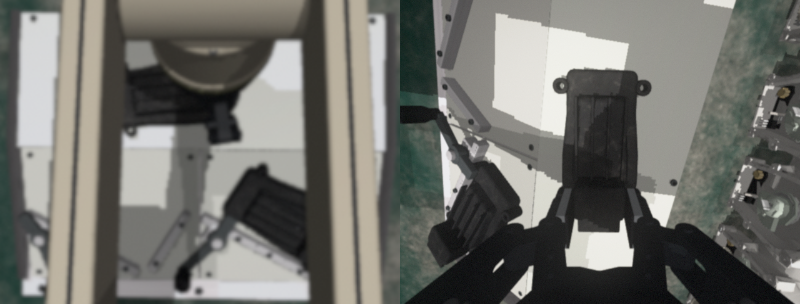

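The wrist view shows the connector gripped between the fingers at a 35.5 mm gap, with the cover flat on the shelf. The other cover is untouched.

```bash
python3 - <<'E'
from h import *
rows([(586.4,104.3,123)],88.9,16,-0.3)
E
```

```text
4.2 [628.4  43.  123.4] [179.9   0.   98.4] force [-0.6  0.5  5.8] gap 35.9
[-0.3, 4.2, -2.0, 0.0, 0, 0, np.float64(0.118)]
[-0.3, 4.2, -2.1, 0.0, 0, 0, np.float64(0.118)]
[-0.3, 4.1, -2.1, 0.0, 0, 0, np.float64(0.118)]
[-0.3, 4.1, -2.2, 0.0, 0, 0, np.float64(0.118)]
[-0.3, 4.1, -2.2, 0.0, 0, 0, np.float64(0.118)]
[-0.3, 4.1, -2.3, 0.0, 0, 0, np.float64(0.118)]
[-0.3, 4.0, -2.3, 0.0, 0, 0, np.float64(0.118)]
[-0.3, 4.0, -2.3, 0.0, 0, 0, np.float64(0.118)]
[-0.3, 4.0, -2.4, 0.0, 0, 0, np.float64(0.118)]
[-0.3, 4.0, -2.4, 0.0, 0, 0, np.float64(0.118)]
[-0.3, 3.9, -2.5, 0.0, 0, 0, np.float64(0.118)]
[-0.3, 3.9, -2.5, 0.0, 0, 0, np.float64(0.118)]
[-0.3, 3.9, -2.5, 0.0, 0, 0, np.float64(0.118)]
[-0.3, 3.9, -2.6, 0.0, 0, 0, np.float64(0.118)]
[-0.3, 3.8, -2.6, 0.0, 0, 0, np.float64(0.118)]
[-0.3, 3.8, -2.7, 0.0, 0, 0, np.float64(0.118)]
```

Call:
apply_moves(
  steps=[
    [-0.3, 4, -2, -1, 0, 0, 0.12],
    [-0.3, 4, -2, 0, 0, 0, 0.12],
    [-0.3, 4, -2, 0, 0, 0, 0.12],
    [-0.3, 4, -2, 0, 0, 0, 0.12],
    [-0.3, 4, -2, 0, 0, 0, 0.12],
    [-0.3, 4, -2, 0, 0, 0, 0.12],
    [-0.3, 4, -2, 0, 0, 0, 0.12],
    [-0.3, 4, -2, 0, 0, 0, 0.12],
  ],
)

```text
time: 5.0
tool_pos: [608.2, 73.4, 123.4]
tcp_rot: [180.0, 0.0, 93.5]
ft_force: [-0.1, -1.1, 2.6]
finger_gap: 35.6
grip_force: 20.8
```

Call:
apply_moves(
  steps=[
    [-0.3, 4, -2.5, 0, 0, 0, 0.12],
    [-0.3, 4, -2.5, 0, 0, 0, 0.12],
    [-0.3, 4, -2.5, 0, 0, 0, 0.12],
    [-0.3, 4, -2.5, 0, 0, 0, 0.12],
    [-0.3, 4, -2.5, 0, 0, 0, 0.12],
    [-0.3, 4, -2.5, 0, 0, 0, 0.12],
    [-0.3, 4, -2.5, 0, 0, 0, 0.12],
    [-0.3, 4, -2.5, 0, 0, 0, 0.12],
  ],
)

```text
time: 5.8
tool_pos: [587.3, 104.8, 123.4]
tcp_rot: [180.0, 0.0, 88.7]
ft_force: [0.5, -0.8, 5.1]
finger_gap: 35.7
grip_force: 20.9
```

```bash
python3 - <<'E'
from h import *
rows([(586.4,104.3,123)],88.9,2,-0.3)
E
```

```text
5.8 [587.3 104.8 123.4] [180.    0.   88.7] force [ 0.5 -0.8  5.1] gap 35.7
[-0.3, -0.3, -0.4, 0.2, 0, 0, np.float64(-0.017)]
[-0.3, -0.3, -0.5, 0.2, 0, 0, np.float64(-0.017)]
```

Call:
apply_moves(
  steps=[
    [1, 0, 0, 0, 0, 0, 0],
    [1, 0, 0, -1, 0, 0, 0],
    [1, 0, 0, -1, 0, 0, 0],
    [1, 0, 0, -5, 0, 0, 0],
    [1, 0, 0, -15, 0, 0, 0],
    [1, 0, 0, -20, 0, 0, 0],
    [1, 0, 0, -20, 0, 0, 0],
    [1, 0, 0, -15, 0, 0, 0],
  ],
)

```text
time: 6.6
tool_pos: [588.3, 104.5, 203.3]
tcp_rot: [179.8, -0.0, 88.8]
ft_force: [0.6, 0.2, 0.7]
finger_gap: 85.6
grip_force: 0.0
```

```bash
python3 - <<'E'
from h import *
from bench import r
rows([(656,137,185)],-1.1,24,0.2)
s=r.sense();d=r.snapshot("wrist");H=d["hand_eye"];print(H.round(2))
Tt=np.eye(4);Tt[:3,:3]=Ro.from_euler('xyz',s["tcp_rot"],degrees=True).as_matrix();Tt[:3,3]=s["tool_pos"]
T=Tt@H;P=cloud(d["depth"],d["mtx"],T);np.savez("pics/w2.npz",color=d["color"],depth=d["depth"],mtx=d["mtx"],T=T)
m=(d["color"].max(2)<100)&(P[...,2]>97)&(P[...,2]<145)&(P[...,1]>60)&(P[...,1]<230)&(P[...,0]>540)&(P[...,0]<640)
n,l,st,_=cv2.connectedComponentsWithStats(m.astype('u1'));m=l==1+st[1:,4].argmax();p=P[m];print(len(p),cv2.minAreaRect(p[:,:2].astype('f4')))
cv2.imwrite("pics/w2.png",d["color"])
E
```

```text
6.6 [588.3 104.5 203.3] [179.8  -0.   88.8] force [0.6 0.2 0.7] gap 85.6
[0.2, 1.4, 2.8, 0.8, 0, 0, np.float64(0.749)]
[0.2, 1.6, 2.7, 0.8, 0, 0, np.float64(0.749)]
[0.2, 1.8, 2.6, 0.8, 0, 0, np.float64(0.749)]
[0.2, 1.9, 2.5, 0.8, 0, 0, np.float64(0.749)]
[0.2, 2.1, 2.3, 0.8, 0, 0, np.float64(0.749)]
[0.2, 2.2, 2.2, 0.8, 0, 0, np.float64(0.749)]
[0.2, 2.4, 2.0, 0.8, 0, 0, np.float64(0.749)]
[0.2, 2.5, 1.9, 0.8, 0, 0, np.float64(0.749)]
[0.2, 2.6, 1.7, 0.8, 0, 0, np.float64(0.749)]
[0.2, 2.7, 1.5, 0.8, 0, 0, np.float64(0.749)]
[0.2, 2.8, 1.4, 0.8, 0, 0, np.float64(0.749)]
[0.2, 2.9, 1.2, 0.8, 0, 0, np.float64(0.749)]
[0.2, 3.0, 1.0, 0.8, 0, 0, np.float64(0.749)]
[0.2, 3.0, 0.8, 0.8, 0, 0, np.float64(0.749)]
[0.2, 3.1, 0.6, 0.8, 0, 0, np.float64(0.749)]
[0.2, 3.1, 0.4, 0.8, 0, 0, np.float64(0.749)]
[0.2, 3.1, 0.2, 0.8, 0, 0, np.float64(0.749)]
[0.2, 3.1, -0.0, 0.8, 0, 0, np.float64(0.749)]
[0.2, 3.1, -0.2, 0.8, 0, 0, np.float64(0.749)]
[0.2, 3.1, -0.4, 0.8, 0, 0, np.float64(0.749)]
[0.2, 3.1, -0.6, 0.8, 0, 0, np.float64(0.749)]
[0.2, 3.0, -0.8, 0.8, 0, 0, np.float64(0.749)]
[0.2, 3.0, -1.0, 0.8, 0, 0, np.float64(0.749)]
[0.2, 2.9, -1.2, 0.8, 0, 0, np.float64(0.749)]
[[ 0.0000e+00 -9.5000e-01 -3.1000e-01  8.0500e+01]
 [ 1.0000e+00  0.0000e+00  0.0000e+00  1.2000e-01]
 [-0.0000e+00 -3.1000e-01  9.5000e-01 -1.4196e+02]
 [ 0.0000e+00  0.0000e+00  0.0000e+00  1.0000e+00]]
13362 ((588.3992919921875, 141.34710693359375), (108.66130828857422, 71.00387573242188), 87.68353271484375)
```

View pics/w2.png

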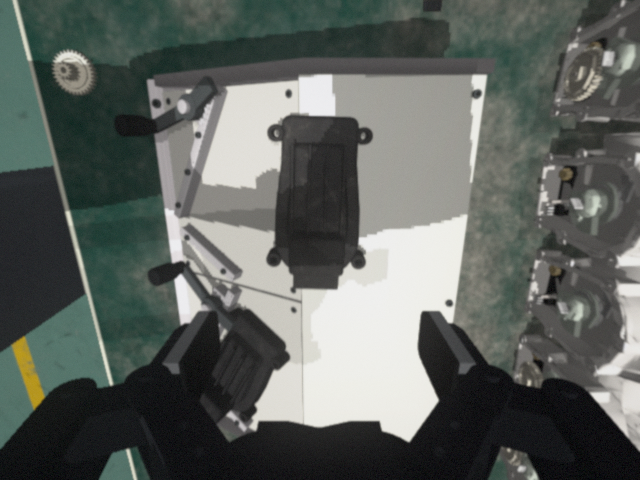

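The wrist view shows the cover square to the edge, lying at (275–365, 115–285) with its front overhanging the shelf edge. It is centred near world (588, 140). Next I turn the gripper and get behind it.

```bash
python3 - <<'E'
from h import *
rows([(660,138,180)],-1.1,18,0.2)
E
```

```text
6.65 [589.4 104.7 205.9] [179.6  -0.   88.8] force [ 0.3 -0.6  2.5] gap 85.4
[0.2, 1.9, 3.9, 1.4, 0, 0, np.float64(0.999)]
[0.2, 2.3, 3.7, 1.4, 0, 0, np.float64(0.999)]
[0.2, 2.6, 3.5, 1.4, 0, 0, np.float64(0.999)]
[0.2, 2.9, 3.2, 1.4, 0, 0, np.float64(0.999)]
[0.2, 3.1, 3.0, 1.4, 0, 0, np.float64(0.999)]
[0.2, 3.4, 2.7, 1.4, 0, 0, np.float64(0.999)]
[0.2, 3.6, 2.4, 1.4, 0, 0, np.float64(0.999)]
[0.2, 3.8, 2.1, 1.4, 0, 0, np.float64(0.999)]
[0.2, 4.0, 1.7, 1.4, 0, 0, np.float64(0.999)]
[0.2, 4.1, 1.4, 1.4, 0, 0, np.float64(0.999)]
[0.2, 4.2, 1.0, 1.4, 0, 0, np.float64(0.999)]
[0.2, 4.3, 0.6, 1.4, 0, 0, np.float64(0.999)]
[0.2, 4.3, 0.3, 1.4, 0, 0, np.float64(0.999)]
[0.2, 4.3, -0.1, 1.4, 0, 0, np.float64(0.999)]
[0.2, 4.3, -0.5, 1.4, 0, 0, np.float64(0.999)]
[0.2, 4.3, -0.9, 1.4, 0, 0, np.float64(0.999)]
[0.2, 4.2, -1.2, 1.4, 0, 0, np.float64(0.999)]
[0.2, 4.0, -1.6, 1.4, 0, 0, np.float64(0.999)]
```

Call:
apply_moves(
  steps=[
    [0.2, 2, 4, 1, 0, 0, 1],
    [0.2, 2.5, 4, 1, 0, 0, 1],
    [0.2, 2.5, 3.5, 1, 0, 0, 1],
    [0.2, 3, 3, 1, 0, 0, 1],
    [0.2, 3, 3, 2, 0, 0, 1],
    [0.2, 3.5, 2.5, 2, 0, 0, 1],
    [0.2, 3.5, 2.5, 2, 0, 0, 1],
    [0.2, 4, 2, 2, 0, 0, 1],
  ],
)

```text
time: 7.45
tool_pos: [619.1, 119.8, 188.2]
tcp_rot: [-180.0, 0.0, 48.6]
ft_force: [-0.2, 0.3, 0.1]
finger_gap: 51.5
grip_force: 0.0
```

Call:
apply_moves(
  steps=[
    [0.2, 4, 2, 1, 0, 0, 1],
    [0.2, 4, 1, 1, 0, 0, 1],
    [0.2, 4, 1, 1, 0, 0, 1],
    [0.2, 4, 0.5, 1, 0, 0, 1],
    [0.2, 4, 0, 2, 0, 0, 1],
    [0.2, 4, 0, 2, 0, 0, 1],
    [0.2, 4, -0.5, 2, 0, 0, 1],
    [0.2, 4, -1, 2, 0, 0, 1],
  ],
)

```text
time: 8.25
tool_pos: [648.5, 134.3, 176.1]
tcp_rot: [-180.0, 0.0, 8.6]
ft_force: [-0.6, -0.5, -0.8]
finger_gap: 51.3
grip_force: 0.0
```

```bash
python3 - <<'E'
from h import *
rows([(660,138,170),(660,138,93)],-1.1,8,0.2)
E
```

```text
8.25 [648.5 134.3 176.1] [-180.     0.     8.6] force [-0.6 -0.5 -0.8] gap 51.3
[0.2, 10.0, -1.6, 5.1, 0, 0, np.float64(0.242)]
[0.2, 1.9, -0.4, 10.1, 0, 0, np.float64(0.242)]
[0.2, -0.0, -0.0, 11.3, 0, 0, np.float64(0.242)]
[0.2, -0.0, -0.0, 11.3, 0, 0, np.float64(0.242)]
[0.2, 0.0, -0.0, 11.3, 0, 0, np.float64(0.242)]
[0.2, 0.0, -0.0, 11.3, 0, 0, np.float64(0.242)]
[0.2, -0.0, -0.0, 11.3, 0, 0, np.float64(0.242)]
[0.2, 0.0, -0.0, 11.3, 0, 0, np.float64(0.242)]
```

Call:
apply_moves(
  steps=[
    [0.2, 10, -2, 5, 0, 0, 1],
    [0.2, 2, -2, 10, 0, 0, 0.94],
    [0.2, 0, 0, 12, 0, 0, 0],
    [0.2, 0, 0, 12, 0, 0, 0],
    [0.2, 0, 0, 12, 0, 0, 0],
    [0.2, 0, 0, 12, 0, 0, 0],
    [0.2, 0, 0, 10, 0, 0, 0],
    [0.2, 0, 0, 8, 0, 0, 0],
  ],
)

```text
time: 9.05
tool_pos: [659.5, 139.8, 94.0]
tcp_rot: [180.0, 0.1, -0.9]
ft_force: [0.2, -0.2, -0.8]
finger_gap: 51.4
grip_force: 0.0
```

```bash
python3 - <<'E'
from h import *
rows([(634,138,93)],-1.1,8,0.2)
E
```

```text
9.05 [659.5 139.8  94. ] [ 1.8e+02  1.0e-01 -9.0e-01] force [ 0.2 -0.2 -0.8] gap 51.4
[0.2, -3.2, 0.3, 0.1, 0, 0, np.float64(0.005)]
[0.2, -3.2, 0.3, 0.1, 0, 0, np.float64(0.005)]
[0.2, -3.2, 0.3, 0.1, 0, 0, np.float64(0.005)]
[0.2, -3.2, 0.3, 0.1, 0, 0, np.float64(0.005)]
[0.2, -3.2, 0.3, 0.1, 0, 0, np.float64(0.005)]
[0.2, -3.2, 0.3, 0.1, 0, 0, np.float64(0.005)]
[0.2, -3.2, 0.3, 0.1, 0, 0, np.float64(0.005)]
[0.2, -3.2, 0.3, 0.1, 0, 0, np.float64(0.005)]
```

Call:
apply_moves(
  steps=[
    [0.2, -4, 0, 0, 0, 0, 0],
    [0.2, -4, 0, 0, 0, 0, 0],
    [0.2, -4, 0, 0, 0, 0, 0],
    [0.2, -4, 0, 0, 0, 0, 0],
    [0.2, -4, 0, 0, 0, 0, 0],
    [0.2, -3, 0, 0, 0, 0, 0],
    [0.2, -3, 0, 0, 0, 0, 0],
    [0.2, -3, 0, 0, 0, 0, 0],
  ],
)

```text
time: 9.85
tool_pos: [630.8, 140.4, 95.5]
tcp_rot: [-180.0, -0.0, -0.9]
ft_force: [-0.7, -0.3, 0.6]
finger_gap: 51.0
grip_force: 0.1
```

Call:
apply_moves(
  steps=[
    [0.2, -2, 0, 0, 0, 0, 0],
    [0.2, -2, 0, 0, 0, 0, 0],
    [0.2, -2, 0, 0, 0, 0, 0],
    [0.2, -2, 0, 0, 0, 0, 0],
    [0.2, -2, 0, 0, 0, 0, 0],
    [0.2, -2, 0, 0, 0, 0, 0],
    [0.2, -1, 0, 0, 0, 0, 0],
    [0.2, 0, 0, 0, 0, 0, 0],
  ],
)

```text
time: 10.65
tool_pos: [617.7, 140.6, 95.2]
tcp_rot: [-180.0, 0.0, -0.9]
ft_force: [1.2, 1.2, -0.1]
finger_gap: 51.2
grip_force: 0.0
```

```bash
cat >> h.py <<'E'
def wrist(name):
    from bench import r
    s=r.sense();d=r.snapshot("wrist")
    Tt=np.eye(4);Tt[:3,:3]=Ro.from_euler('xyz',s["tcp_rot"],degrees=True).as_matrix();Tt[:3,3]=s["tool_pos"]
    T=Tt@d["hand_eye"];np.savez(f"pics/{name}.npz",color=d["color"],depth=d["depth"],mtx=d["mtx"],T=T)
    return d["color"],d["depth"],d["mtx"],T
E
python3 - <<'E'
from h import *
from bench import r
s=r.sense();print(s["tool_pos"],s["ft_force"])
w=wrist("w3")[0];sc=r.snapshot("scene");
cv2.imwrite("pics/c3.png",np.hstack([cv2.resize(sc["color"][170:350,180:430],(400,300)),cv2.resize(w,(400,300))]))
E
```

```text
[617.72245084 140.57934047  95.24830769] [ 1.20478245  1.15278171 -0.11698913]
```

View pics/c3.png

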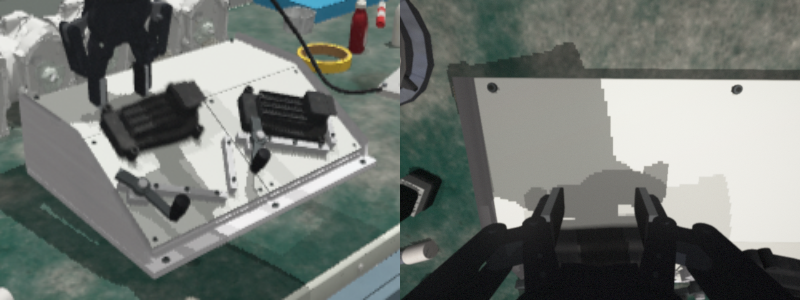

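The scene view shows the cover tipped over the edge and already sliding down the bed, blurred by motion. I'll raise the arm and let it run.

Call:
apply_moves(
  steps=[
    [0, 0, 0, 0, 0, 0, 0],
    [0, 0, 0, -10, 0, 0, 0],
    [-0.5, 0, 0, -20, 0, 0, 0],
    [-1, 0, 0, -20, 0, 0, 0],
    [-1, 0, 0, -20, 0, 0, 0],
    [-1, 0, 0, -20, 0, 0, 0],
    [-1, 0, 0, -10, 0, 0, 0],
    [-1, 0, 0, 0, 0, 0, 0],
  ],
)

```text
time: 11.55
tool_pos: [619.2, 140.8, 198.0]
tcp_rot: [-180.0, -0.2, -0.9]
ft_force: [0.2, 0.7, 0.8]
finger_gap: 0.1
grip_force: 0.0
```

```bash
python3 - <<'E'
from h import *
from bench import r
s=r.sense();print(s["tool_pos"],s["ft_force"])
d=r.snapshot("top");np.savez("pics/top4.npz",color=d["color"],depth=d["depth"],mtx=d["mtx"],T=d["T"])
sc=r.snapshot("scene");np.savez("pics/scene4.npz",color=sc["color"],depth=sc["depth"],mtx=sc["mtx"],T=sc["T"])
q=np.load("fit.npy");f=q[:3]
box=np.array([(0,0,14),(72,0,14),(72,112,14),(0,112,14)])
def draw(im,yc,K,T):
    pt=project(c2w(box,f,yc),K,T);im=im.copy();cv2.polylines(im,[np.round(pt*8).astype('i4')],True,(0,0,255),1,8,3);return im
a=d["color"];b=sc["color"]
for yc in q[3:]: a=draw(a,yc,d["mtx"],d["T"]);b=draw(b,yc,sc["mtx"],sc["T"])
cv2.imwrite("pics/c4.png",np.hstack([cv2.resize(b[190:340,220:420],(400,300)),cv2.resize(a[180:330,200:450],(400,300))]))
E
```

```text
[619.21636199 140.77458504 197.97988537] [0.23638608 0.68752924 0.80693364]
```

View pics/c4.png

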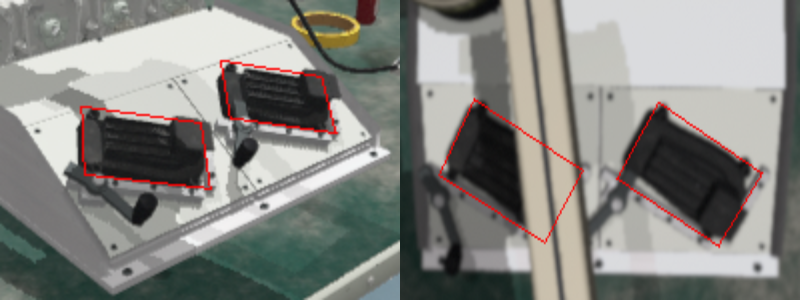

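The outlines are the home footprints in each nest. The cover looks home or nearly so, and the clamp is still open. Next I move the arm beside the knob for a close wrist measurement.

```bash
python3 - <<'E'
from h import *
q=np.load("fit.npy");f=q[:3]
for a in(-131,-148,-165,-182,-199):
    a=np.radians(a);print(np.degrees(a),c2w([-12+45*np.cos(a),104+45*np.sin(a),40],f,q[3]).round(1))
rows([(450,150,200)],-20,8,-1)
E
```

```text
-131.0 [[447.5 191.2  64.7]]
-148.0 [[445.7 204.3  63.5]]
-165.0 [[447.3 217.5  64.2]]
-182.0 [[452.2 229.6  66.9]]
-199.0 [[459.9 239.5  71.2]]
11.65 [617.8 140.6 194.8] [180.    0.   -0.9] force [ 0.  -0.4 -0.3] gap -0.1
[-1, -21.0, -0.8, -0.6, 0, 0, np.float64(0.477)]
[-1, -21.0, 0.0, -0.6, 0, 0, np.float64(0.477)]
[-1, -21.0, 0.9, -0.6, 0, 0, np.float64(0.477)]
[-1, -20.9, 1.8, -0.6, 0, 0, np.float64(0.477)]
[-1, -20.8, 2.7, -0.6, 0, 0, np.float64(0.477)]
[-1, -20.7, 3.5, -0.6, 0, 0, np.float64(0.477)]
[-1, -20.5, 4.4, -0.6, 0, 0, np.float64(0.477)]
[-1, -20.3, 5.2, -0.6, 0, 0, np.float64(0.477)]
```

Call:
apply_moves(
  steps=[
    [-1, -21, -1, -1, 0, 0, 0.5],
    [-1, -21, 0, -1, 0, 0, 0.5],
    [-1, -21, 1, -1, 0, 0, 0.5],
    [-1, -21, 2, -1, 0, 0, 0.5],
    [-1, -21, 3, 0, 0, 0, 0.5],
    [-1, -21, 4, 0, 0, 0, 0.4],
    [-1, -20, 4, 0, 0, 0, 0.4],
    [-1, -20, 5, 0, 0, 0, 0.4],
  ],
)

```text
time: 12.45
tool_pos: [448.7, 150.0, 197.5]
tcp_rot: [179.9, 0.1, -19.5]
ft_force: [-0.5, -0.1, 0.7]
finger_gap: 0.1
grip_force: 0.0
```

```bash
cat > meas.py <<'E'
from h import *
import sys
from bench import r
nm=sys.argv[1];s=r.sense();print(s["time"],s["tool_pos"].round(1),s["tcp_rot"].round(1))
c,d,K,T=wrist(nm);P=cloud(d,K,T);q=np.load("fit.npy");f=q[:3]
W=(Ro.from_euler('z',-f[2]).apply((P.reshape(-1,3)-[f[0],f[1],0]))-[-85,q[3],30.5])@B;W=W.reshape(P.shape);g=c.max(2)
np.save(f"pics/{nm}_W.npy",W)
bed=(g>120)&(W[...,0]>15)&(W[...,0]<120)&(W[...,1]>-20)&(W[...,1]<150)&(abs(W[...,2])<5);print("bed z",np.nanmedian(W[bed],0),bed.sum())
m=(g<90)&(W[...,2]>6)&(W[...,2]<48)&(W[...,0]>-15)&(W[...,0]<110)&(W[...,1]>-10)&(W[...,1]<135)
n,l,st,_=cv2.connectedComponentsWithStats(m.astype('u1'));m=l==1+st[1:,4].argmax();p=W[m]
fl=p[p[:,2]<18];print("cover",len(p),len(fl),cv2.minAreaRect(fl[:,:2].astype('f4')),"pct",np.percentile(fl[:,:2],[1,99],0).round(1))
k=(g<60)&(W[...,2]>42)&(W[...,2]<56)&(W[...,0]<-15)&(W[...,0]>-80)&(W[...,1]>40)&(W[...,1]<150);p=W[k];print("knob top",len(p),p.mean(0) if len(p) else'')
box=np.array([(0,0,14),(72,0,14),(72,112,14),(0,112,14)])
o=c.copy();cv2.polylines(o,[np.round(project(c2w(box,f,q[3]),K,T)*8).astype('i4')],True,(0,0,255),1,8,3);cv2.imwrite(f"pics/{nm}.png",o)
E
python3 meas.py w5
```

```text
12.45 [448.7 150.  197.5] [ 1.799e+02  1.000e-01 -1.950e+01]
bed z [82.75181398 63.79293513 -1.01780152] 19573
cover 11469 4859 ((33.183807373046875, 56.93621826171875), (113.9783706665039, 78.14507293701172), 89.7127685546875) pct [[  2.9   5.1]
 [ 70.1 113.3]]
knob top 278 [-40.6881951   72.47371645  47.64429433]
```

View pics/w5.png

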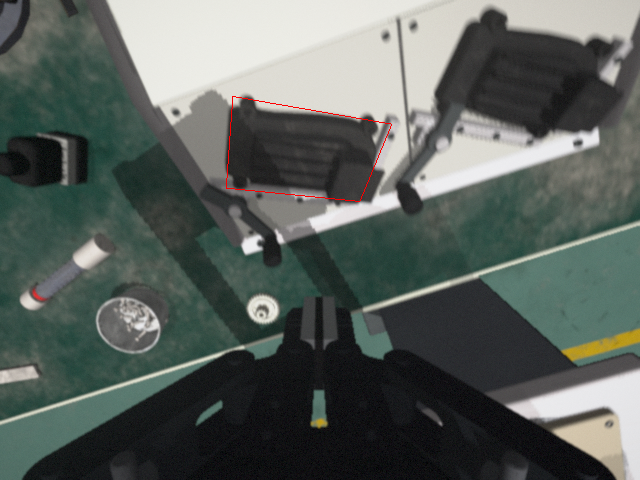

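The wrist view shows the cover inside the home outline (225–390, 95–200) and square, with the clamp open and its knob at (272,250). For a tighter check I'll measure the finished cover the same way.

```bash
python3 - <<'E'
from h import *
q=np.load("fit.npy");f=q[:3]
for nm in("w5","scene4","top0"):
  c,d,K,T=load(nm);P=cloud(d,K,T);g=c.max(2)
  for yc in q[3:]:
    W=((Ro.from_euler('z',-f[2]).apply((P.reshape(-1,3)-[f[0],f[1],0]))-[-85,yc,30.5])@B).reshape(P.shape)
    m=(g<90)&(W[...,2]>4)&(W[...,2]<48)&(W[...,0]>-15)&(W[...,0]<110)&(W[...,1]>-15)&(W[...,1]<135)
    n,l,st,_=cv2.connectedComponentsWithStats(m.astype('u1'));m=l==1+st[1:,4].argmax();p=W[m]
    fl=p[(p[:,2]<18)&(p[:,0]>15)&(p[:,0]<65)];L=np.percentile(fl[:,1],[1,99])   # ends, away from clamp
    t=p[p[:,2]>36];h=p[(p[:,2]>20)&(p[:,2]<29)]
    # side fence: bright points 8..14 high
    s=W[(g>90)&(W[...,2]>7)&(W[...,2]<15)&(abs(W[...,1])<16)&(W[...,0]>10)&(W[...,0]<85)]
    print(nm,round(yc),len(p),"ends y",L.round(1),"conn med",np.median(t,0).round(1),"x pct",np.percentile(p[:,0],[2,98]).round(1),"angle",round(cv2.minAreaRect(p[:,:2].astype('f4'))[2],1),"fence",len(s),np.median(s,0).round(1) if len(s) else'')
E
```

```text
w5 52 11689 ends y [  4.4 113.3] conn med [38.3 25.5 41.7] x pct [10.  66.9] angle 89.7 fence 556 [57.6 -2.  11. ]
w5 -113 15338 ends y [  0.5 114.7] conn med [36.8 27.9 41.7] x pct [ 0.8 65.4] angle 1.5 fence 427 [64.1 -1.5 11. ]
scene4 52 2058 ends y [  1.3 113.3] conn med [32.1 24.4 42.3] x pct [-7.5 57. ] angle 77.8 fence 63 [24.3 -3.1 11.7]
scene4 -113 1430 ends y [  3.  113.2] conn med [32.6 24.9 42.1] x pct [ 3.2 57. ] angle 3.4 fence 45 [23.5 -4.2 11.8]Traceback (most recent call last):
  File "<stdin>", line 9, in <module>
    return _quantile_unchecked(
        a, q, axis, out, overwrite_input, method, keepdims, weights)
    return _ureduce(a,
                    func=_quantile_ureduce_func,
    ...<5 lines>...
                    overwrite_input=overwrite_input,
                    method=method)
    r = func(a, **kwargs)
    result = _quantile(arr,
                       quantiles=q,
    ...<2 lines>...
                       out=out,
                       weights=wgt)
    slices_having_nans = np.isnan(arr[-1, ...])
                                  ~~~^^^^^^^^^
IndexError: index -1 is out of bounds for axis 0 with size 0
```

Both covers measure the same in their corner frames: left ends at 113.3 mm versus 113.2–114.7 mm, and the connectors match within about 2 mm. The cover is home, so now I go for the knob.

```bash
python3 - <<'E'
from h import *
q=np.load("fit.npy");f=q[:3]
rows([(438,159,150),(438,159,57)],-20,8,-1)
n=np.array([np.sin(np.radians(20)),np.cos(np.radians(20)),0]);Rt=Ro.from_euler('xyz',[180,0,-20],degrees=True).inv()
pr=np.array([438,159,57.])
for a in np.r_[-132:-202:-5]:
    a_=np.radians(a);p=c2w([-12+45*np.cos(a_),104+45*np.sin(a_),34],f,q[3])[0];t=p-22.5*n;t[2]=p[2]-2
    print(a,t.round(1),Rt.apply(t-pr).round(1));pr=t
E
```

```text
12.5 [446.4 150.3 197.3] [179.9   0.2 -19.6] force [ 3.2  2.5 -0.4] gap 0.4
[-1, -3.9, -2.0, 17.2, 0, 0, np.float64(0.01)]
[-1, -3.9, -1.9, 17.2, 0, 0, np.float64(0.01)]
[-1, -3.0, -1.5, 17.3, 0, 0, np.float64(0.01)]
[-1, 0.0, -0.0, 17.7, 0, 0, np.float64(0.01)]
[-1, 0.0, -0.0, 17.7, 0, 0, np.float64(0.01)]
[-1, -0.0, -0.0, 17.7, 0, 0, np.float64(0.01)]
[-1, 0.0, -0.0, 17.7, 0, 0, np.float64(0.01)]
[-1, 0.0, -0.0, 17.7, 0, 0, np.float64(0.01)]
-132 [442.6 170.7  57.3] [  0.3 -12.6  -0.3]
-137 [441.8 174.5  56.8] [-2.1 -3.3  0.5]
-142 [441.3 178.4  56.5] [-1.8 -3.5  0.4]
-147 [441.  182.3  56.3] [-1.6 -3.6  0.2]
-152 [441.1 186.2  56.3] [-1.3 -3.7  0. ]
-157 [441.5 190.1  56.4] [-1.  -3.8 -0.2]
-162 [442.1 194.   56.7] [-0.7 -3.8 -0.3]
-167 [443.  197.8  57.2] [-0.4 -3.9 -0.5]
-172 [444.3 201.4  57.9] [-0.1 -3.9 -0.7]
-177 [445.8 205.   58.7] [ 0.2 -3.8 -0.8]
-182 [447.5 208.4  59.7] [ 0.5 -3.8 -1. ]
-187 [449.5 211.5  60.8] [ 0.8 -3.7 -1.1]
-192 [451.7 214.5  62. ] [ 1.1 -3.6 -1.2]
-197 [454.2 217.3  63.4] [ 1.4 -3.4 -1.4]
```

Call:
apply_moves(
  steps=[
    [-1, -4, -2, 17, 0, 0, 0],
    [-1, -4, -2, 17, 0, 0, 0],
    [-1, -2, -1, 17, 0, 0, 0],
    [-1, 0, 0, 18, 0, 0, 0],
    [-1, 0, 0, 18, 0, 0, 0],
    [-1, 0, 0, 18, 0, 0, 0],
    [-1, 0, 0, 18, 0, 0, 0],
    [-1, 0, 0, 17, 0, 0, 0],
  ],
)

```text
time: 13.3
tool_pos: [441.4, 157.9, 57.1]
tcp_rot: [179.9, 0.1, -19.4]
ft_force: [0.6, 0.3, 0.2]
finger_gap: 0.1
grip_force: 0.0
```

Call:
apply_moves(
  steps=[
    [-1, 0, -3, 0, 0, 0, 0],
    [-1, 0, -3, 0, 0, 0, 0],
    [-1, 0, -3, 0, 0, 0, 0],
    [-1, 0, -3, 0, 0, 0, 0],
    [-1, -2, -3, 0, 0, 0, 0],
    [-1, -2, -3.5, 0, 0, 0, 0],
    [-1, -1.5, -3.5, 0, 0, 0, 0],
    [-1, -1.5, -3.5, 0, 0, 0, 0],
  ],
)

```text
time: 14.1
tool_pos: [444.3, 184.8, 59.2]
tcp_rot: [180.0, 0.0, -19.4]
ft_force: [-0.9, -1.1, -0.2]
finger_gap: -0.1
grip_force: 0.7
```

Call:
apply_moves(
  steps=[
    [-1, -1, -4, 0, 0, 0, 0],
    [-1, -1, -4, 0, 0, 0, 0],
    [-1, -1, -4, 0, 0, 0, 0],
    [-1, 0, -4, 0, 0, 0, 0],
    [-1, 0, -4, -0.5, 0, 0, 0],
    [-1, 0, -4, -1, 0, 0, 0],
    [-1, 0.5, -4, -1, 0, 0, 0],
    [-1, 1, -4, -1, 0, 0, 0],
  ],
)

```text
time: 14.9
tool_pos: [453.8, 215.5, 62.8]
tcp_rot: [180.0, 0.0, -19.4]
ft_force: [-1.2, -2.4, -0.5]
finger_gap: 0.1
grip_force: 0.9
```

```bash
python3 - <<'E'
from h import *
from bench import r
s=r.sense();print(s["tool_pos"],s["ft_force"])
a=r.snapshot("top")["color"];b=r.snapshot("scene")["color"]
cv2.imwrite("pics/c6.png",np.hstack([cv2.resize(b[190:340,220:420],(400,300)),cv2.resize(a[180:330,200:450],(400,300))]))
E
```

```text
[453.82413149 215.54052491  62.79615129] [-1.21085528 -2.38306786 -0.46995554]
```

View pics/c6.png

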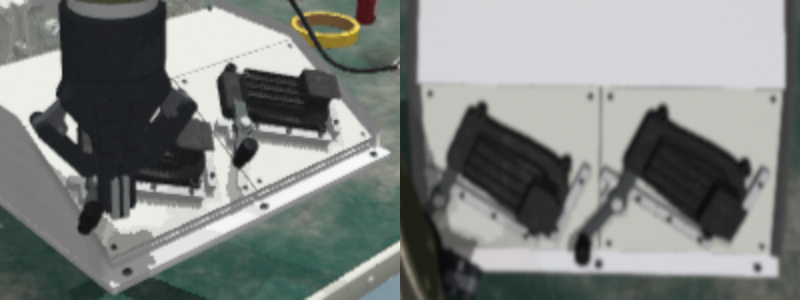

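The top view shows the left cover in the same place in its corner as the right one, and the clamp almost closed. I'll keep pushing to the stop.

Call:
apply_moves(
  steps=[
    [-1, 1, -2, -1, 0, 0, 0],
    [-1, 1, -2, -1, 0, 0, 0],
    [-1, 1, -2, -1, 0, 0, 0],
    [-1, 1, -2, -1, 0, 0, 0],
    [-1, 0.5, -1, 0, 0, 0, 0],
    [-1, 0, -1, 0, 0, 0, 0],
    [-1, 0, 0, 0, 0, 0, 0],
    [-1, 0, 0, 0, 0, 0, 0],
  ],
)

```text
time: 15.8
tool_pos: [454.8, 217.2, 62.6]
tcp_rot: [179.1, 0.6, -19.4]
ft_force: [-19.9, -27.5, 4.2]
finger_gap: -0.3
grip_force: 13.5
```

The force rose to about 34 N with almost no movement, so the clamp is on its stop. I'll back off and lift away.

Call:
apply_moves(
  steps=[
    [-1, -2, 6, 0, 0, 0, 0],
    [-1, -2, 10, 0, 0, 0, 0],
    [-1, -2, 12, 0, 0, 0, 0],
    [-1, 0, 5, -15, 0, 0, 0],
    [-1, 0, 0, -30, 0, 0, 0],
    [-1, 0, 0, -35, 0, 0, 0],
    [-1, 0, 0, -35, 0, 0, 0],
    [-1, 0, 0, -30, 0, 0, 0],
  ],
)

```text
time: 16.6
tool_pos: [445.3, 194.0, 214.7]
tcp_rot: [-179.9, -0.1, -19.4]
ft_force: [0.7, 0.3, 0.4]
finger_gap: -0.1
grip_force: 0.0
```

```bash
python3 meas.py w7; python3 - <<'E'
from h import *
from bench import r
a=cv2.imread("pics/w7.png");b=r.snapshot("scene")["color"]
cv2.imwrite("pics/c7.png",np.hstack([cv2.resize(b[190:340,220:420],(400,300)),cv2.resize(a,(400,300))]))
W=np.load("pics/w7_W.npy");c=np.load("pics/w7.npz")["color"].max(2)
p=W[(c<60)&(W[...,2]>42)&(W[...,2]<56)&(W[...,0]<-15)&(W[...,0]>-80)&(W[...,1]>100)&(W[...,1]<150)];v=p.mean(0)-[-12,104,0];print(v,np.degrees(np.arctan2(v[1],v[0])))
E
```

```text
16.6 [445.3 194.  214.7] [-1.799e+02 -1.000e-01 -1.940e+01]
bed z [83.82467338 64.11189588 -1.04936722] 17663
cover 11131 4408 ((30.0999755859375, 54.846282958984375), (81.53534698486328, 119.97354888916016), 1.2438421249389648) pct [[  7.2   7.1]
 [ 70.1 114.1]]
knob top 272 [-53.58785634 117.12058873  47.69680736]
[-41.58785634  13.12058873  47.69680736] 162.4899905775774
```

View pics/c7.png

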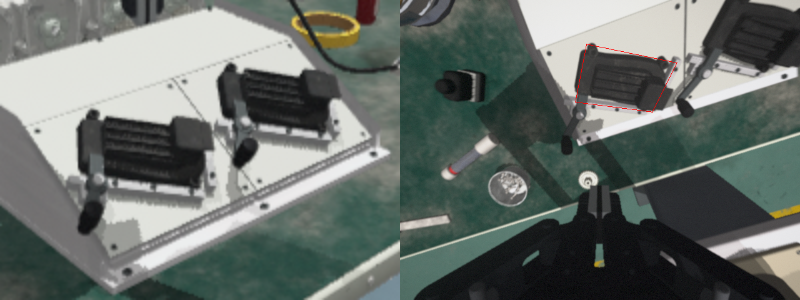

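Both clamps now stand at the same closed angle (knob at 162° here, 161° on the right), and both covers sit alike in their corners.

```bash
python3 -c "
from bench import r
print(r.hand_in())"
```

```text
the job is handed in; nothing more can be done
None
```

I slid the waiting cover over the shelf edge into the empty left nest, where it measured fully home. I then closed that clamp to its stop, leaving the other nest untouched, and handed the job in at about 17 s (no verdict was returned).

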